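# Open the bench fume filter and park its bayonet cover

### The arm

A 6-joint arm with a two-finger parallel gripper is mounted at the origin on the work surface. World frame = base frame: x ahead of the robot, y to its left, z up, the work surface at z = 0. Lengths are in m, angles in rad, forces in N, time in s.
With the tool pointing down it reaches from about 0.3 to 0.775 m from the base axis. Payload 14.6 kg.
Tool frame: the origin (TCP) lies at the very end of the fingers, on their centre line; the grasp point (between the pads) lies 19 mm behind it; z points along the fingers, x is the direction in which the jaws open and shut, and the axes are right-handed (so a half turn about z gives the same grasp; the last joint's range is limited). The gripper opens to 94 mm and grips with 3 to 60 N. Pads are 16 mm wide; open, the fingers measure 119 mm over their backs; the gripper's body (75 mm by 177 mm) begins 78 mm behind the grasp point.
Start: joints at [-1.33, 0.3, 1.521, -0, 1.321, -0.067], TCP at [0.167, -0.524, 0.205] pointing down, gripper open.
Joint ranges: [-3.03, 3.03], [-0.79, 2.21], [0.23, 2.52], [-1.04, 4.18], [0, 3.07], [-2.55, 2.55]. Speed limits (rad/s): [2.22, 2.22, 2.57, 3.14, 3.14, 3.14].

### API

Orientations are given as [roll, pitch, yaw] about the fixed x, y, z axes, in that order (R = Rz(yaw) Ry(pitch) Rx(roll)).
In Python, from station import ctrl gives the robot as it stands.
- The arm moves only by the shell command python3 -m inch 'ROWS' [FORCE]. ROWS is JSON, one flat list of numbers, 7 for each row, row after row: the shift along the tool's x, y, z in cm, then the turn, a rotation vector about the tool's x, y, z in rad, then the opening, from 0 (shut) to 1 (fully open). In form: [tx, ty, tz, wx, wy, wz, claw, tx, ty, tz, wx, wy, wz, claw, ...]. A call has 1 to 20 rows; each row shifts and turns the commanded pose from where the row before left it, along the tool's axes as they then stand; what a row does not reach is not made up. A row lasts 1/8 s, in which the tool goes at most 62.5 mm and 10.7 degrees, less where a joint would pass 70% of its speed; a pose out of reach is approached as far as the arm can. A call is refused whole if a number of a shift passes 6.25 or a number of a turn 0.188, either way. A call with a gripper value outside its range is refused whole. The fingers move at their own pace and stop on an object; FORCE is the grip in N (left out, the last holds). Time passes only in rows, so rows that do not move let the fingers close. It gives the time, the measured TCP pose, the force and the opening at its end, in the units of the state.
- ctrl.get_obs(): the state, without advancing time (a new reading comes with each control period).
- ctrl.camera(name): name is "scene" or "top"; returns (picture, depth): 384x512x3 uint8, red, green, blue; 384x512 float32, m along the optical axis (not along the pixel's ray), 0 where there is no reading.
- ctrl.camera_params(name): a dict with "vertical_fov" (degrees; the focal length in pixels is half the picture's height over the tangent of half this angle, whatever the lens; pixels are square), "cx", "cy" (the principal point, pixels), "camera_from_world" (4x4, takes a point from world to camera coordinates). Camera axes: x right, y down, z forward; pixel columns grow to the right and rows downward; lengths in m; the calibration is good to about 2 mm. A picture is of the moment at which its call begins. camera_params takes no time and is no camera call.
- ctrl.hand_in(): hands the job in, once; it reports no verdict.
Trained networks look in the newest picture that a camera, given by its name, has taken for a name from the list of things; names that differ only in an ending like _2 or _b are one class to them, and where a whole thing is asked for, a point or a joint stands for the part that bears it (a point fixed in the world has none). Each returns a list of dicts, best first, with "score" (0 to 1); they miss things now and then, are a little off and sometimes report something else, mostly with a low value. They report only what shows in the picture. A call takes as long as a camera call. They do not tell look-alikes from the thing itself.
- ctrl.spot_in(camera, label): "bbox" ([centre column, centre row, width, height] in pixels, round what is visible of it).
- ctrl.place_of(camera, label): "centre" ([column, row] in pixels: a listed point, or the origin of a listed thing).
The state is a dict: "time_s": time; "qpos": joint angles; "joint_vel": joint speeds; "tau": joint torques, N m; "ee_pos": TCP position; "eef_rot": TCP orientation; "force": force on the tool from outside, world axes, zero at the start; "moment": the same for the moment, N m; "grip_width": finger opening in m.
Only numpy, scipy, OpenCV 4.12 (cv2) and the standard library are available. Lean on these libraries where they do the work, as an engineer would, in place of code of your own. Each camera call takes 0.05 s, during which the arm holds its last target. There are 200 camera calls.

### The job

Open up the filter on the bench extractor: raise the clear guard flap all the way until it leans back, swing the red stay fully across in front of it so it cannot fall shut, then give the orange cover its quarter turn counter-clockwise (seen from above) until its lugs are free, and lift it out. Set the cover down, right way up, in the middle of the blue mat without dropping it, leaving the flap up on its stay. Do not shift any of the other things standing about on the bench and the extractor.

Things in the scene. Friction and masses are not known exactly. Their poses are not given: they have to be found in the camera images.
- extractor: Low white/grey filter box fixed to the bench. Origin on the bench on the axis of its round port; own +x points away from the robot at yaw 0 (turned up to 0.3 rad either way), +y left, z up. Box: x -110 to 130, y -120 to 140 mm; flat deck at z = 70. Hinge posts at x 100, y +-80, up to z 150; stay post at x 65, y 100 mm. A pipe stub sticks 50 mm out of the far side.
- port (a point): Centre of the bayonet port at deck level. The aluminium collar round it, outer radius 54 mm, stands 14 mm above the deck: ledges on the extractor's +y and -y sides hold the locked lugs down, gaps at its +x and -x let them out, solid stops end the turn. A spring pad below (about 5 N) lifts the freed cover some 3 mm.
- cover: Orange bayonet cover, 0.2 to 0.3 kg. Origin: centre of the underside of its spigot (60 mm dia, 12 high), z up; above it a 72 mm dia disc, z 12 to 24. Starts locked in the port, origin about 59 mm above the bench, axes parallel to the extractor's within 0.12 rad. Turns counter-clockwise (+yaw) by about 1.6 rad to a stop; can be lifted from about 1.35 rad on. Stands stably on its spigot.
- cover_lug (a point): Outer end of one of the two steel lugs, which reach 45 mm from the axis along the cover's own +y and -y; 20 mm wide, 12 to 18 mm above its underside.
- cover_knob (a point): Point on the axis of the black round knob (30 mm dia, 24 to 62 mm above the cover's underside), 50 mm above the underside.
- cover_lever_end (a point): Outer end (white) of the cover's black lever bar, 80 mm from the axis along the cover's own -x, 14 mm wide, 27 to 39 mm above the underside. Locked, it points along the extractor's -x (to the robot), unlocked along its -y. Turning takes about 2 N here.
- flap (a joint): Guard flap angle, rad: 0 shut (lying level above the cover), 1.75 fully open, leaning back against its stop, where it stays by itself. Below about 1.4 it falls shut when let go, unless the stay is in front of it. 0.18 kg.
- flap_hinge (a point): Middle of the flap's hinge line (parallel to the extractor's y), at extractor x = 100, z = 140 mm. The flap is a clear panel with yellow edges, 7 mm thick, 140 mm wide, reaching 185 mm from the hinge towards the robot when shut.
- flap_handle (a point): Middle of the flap's black handle: a round bar 10 mm thick and 44 mm long, parallel to the hinge, 165 mm from the hinge along the flap and 32 mm above the middle of its thickness (held by a leg at each end). When the flap is fully open the bar is 32 mm in front of the flap, about 300 mm above the bench.
- stay (a joint): Angle of the red stay, rad: 0 parked (arm pointing along the extractor's -x, beside the flap), 1.57 set (arm pointing along the extractor's -y, across in front of the raised flap). Starts at 0 to 0.3. Turns about a vertical axis, stiff enough to stay where left (about 1 N at its tip).
- stay_pivot (a point): Pivot of the stay on its post, at extractor x = 65, y = 100 mm, middle of the arm's height (190 mm above the bench).
- stay_tip (a point): Tip of the stay's arm, 55 mm from the pivot; the arm is 12 mm wide and 12 mm high.
- mat: Blue square mat 170 x 170 mm, 4 mm thick, fixed on the bench. Origin at the centre of its underside, edges along its own x and y.
- rivet_tin: Loose copper tin, 32 mm dia, 30 mm high, standing on the extractor's deck at the near left corner. Origin: centre of underside.
- spool: Loose red thread spool, 28 mm dia, 28 mm high, standing on the extractor's deck at the near right corner. Origin: centre of underside.
- tumbler: Loose empty glass tumbler, 72 mm dia, 85 mm high, just beyond the mat. Origin: centre of underside.
- glue: Loose white glue bottle with red cap, 48 mm dia, 120 mm high, just beyond the mat. Origin: centre of underside.
- punch: Loose hand punch (round handle), 140 mm long, lying on the bench on the robot's side of the mat. Origin near its middle.
- edge_block: Loose dark wooden block 60 x 22 x 30 mm on the bench, close along the extractor's right side. Origin: centre of underside.
- snap_jar: Loose blue jar, 36 mm dia, 40 mm high, on the bench close to the extractor's left side. Origin: centre of underside.
Not all that is in view belongs to the job. Leave any turquoise look-alike of the mat alone.

How it is judged:
On the way, in this order (a step that is already met when the one before it is completed fails the run):
1. the guard flap is raised until it leans back (value of joint flap above 1.6 rad), for 0.2 s.
2. the stay is swung across in front of the raised flap (value of joint stay above 1.3 rad and value of joint flap above 1 rad), for 0.2 s.
3. the cover is turned its quarter turn (within 0.26 rad), still seated in the port (angle between the x axis of cover and the y axis of extractor, either way round below 0.26 rad and horizontal distance between cover and extractor below 0.01 m and z of cover in the frame of extractor below 0.08 m), for 0.1 s.
4. the cover is lifted clear of the collar (z of cover in the frame of extractor above 0.1 m), for 0.1 s.
At the end, for the whole second after the job is handed in: The cover stands upright (within 0.1 rad) and still on the blue mat, its axis within 40 mm of the mat's middle; the flap is up (above 1.0 rad) with the stay set in front of it (above 1.3 rad) (all of step 2 and horizontal distance between cover and mat below 0.04 m and z of cover in the frame of mat below 0.01 m and angle between cover's own z axis and vertical below 0.1 rad and linear speed of cover below 0.02 m/s); the robot touches nothing.
It fails at once if a bystander is shifted by more than 30 mm (distance of any of rivet_tin, spool, tumbler, glue, punch, edge_block, snap_jar from where it was at the start of the episode above 0.03 m).
It fails at once if the cover is dropped or thrown (faster than 0.9 m/s) (linear speed of cover above 0.9 m/s).
It also fails if it takes over 61 s, if anything falls off the work surface, if the arm or the gripper's body presses on something with over 40 N, if the wrist force passes 120 N, or if a joint passes its speed limit or range.

## Working session

There is one attempt and no reset: what is moved stays moved. The work goes in short steps, Python scripts to look and compute and a shell command to move; the robot and the scene stay as the last step left them, time stands still between calls to the robot, and variables do not carry over. Pictures are saved under pics/ and viewed, about 8 in all and at most 12, crops included, and the job is handed in when it is done.

```bash
ls; mkdir -p pics; cat > h.py <<'E'
import numpy as np, cv2
from station import ctrl
from scipy.spatial.transform import Rotation as R
def cam(n):
    p=ctrl.camera_params(n); f=192/np.tan(np.radians(p["vertical_fov"])/2)
    return f,p["cx"],p["cy"],np.array(p["camera_from_world"])
def w(n,c,r,d):
    f,cx,cy,T=cam(n); q=np.array([(c-cx)/f*d,(r-cy)/f*d,d,1]); return (np.linalg.inv(T)@q)[:3]
def wz(n,c,r,z):
    a=w(n,c,r,0.0001); b=w(n,c,r,1.); t=(z-a[2])/(b[2]-a[2]); return a+t*(b-a)
def px(n,P):
    f,cx,cy,T=cam(n); q=T@np.append(P,1); return [q[0]/q[2]*f+cx,q[1]/q[2]*f+cy]
def save(n,img,s=1,box=None):
    if box: img=img[box[1]:box[3],box[0]:box[2]]
    cv2.imwrite("pics/"+n,cv2.resize(img[:,:,::-1],None,fx=s,fy=s))
E
python3 - <<'E'
from h import *
print(ctrl.camera_params("scene"),ctrl.camera_params("top"))
ims=[]
for n in("scene","top"):
    im,d=ctrl.camera(n); ims.append(im); np.save(n+"d.npy",d)
    for l in ["extractor","port","cover","cover_knob","cover_lever_end","flap_hinge","flap_handle","stay_pivot","stay_tip","mat","rivet_tin","spool","tumbler","glue","punch","edge_block","snap_jar"]:
        o=ctrl.place_of(n,l)
        print(n,l,[(np.round(x["centre"]).tolist(),round(x["score"],2)) for x in o[:3]])
save("a.png",np.vstack(ims),0.78)
print(ctrl.get_obs())
for n,i in zip(("scene","top"),ims): save(n+"0.png",i,1.5)
E
```

```text
pics
{'vertical_fov': 47.127585897657646, 'cx': 253.83933877174675, 'cy': 196.64450216083662, 'camera_from_world': array([[-0.22507885,  0.97432477,  0.0055463 ,  0.10580557],
       [ 0.84529777,  0.198097  , -0.49621493, -0.31862333],
       [-0.48457321, -0.10699921, -0.868182  ,  1.35398706],
       [ 0.        ,  0.        ,  0.        ,  1.        ]])} {'vertical_fov': 44.67917631465718, 'cx': 251.53550463311586, 'cy': 195.41148168259883, 'camera_from_world': array([[ 0.00558261, -0.99986211,  0.01563955, -0.00943422],
       [-0.98574939, -0.00813199, -0.16802382,  0.45162513],
       [ 0.16812783, -0.01447866, -0.98565887,  1.25073958],
       [ 0.        ,  0.        ,  0.        ,  1.        ]])}
scene extractor [([170.0, 228.0], 0.83)]
scene port [([213.0, 194.0], 0.17)]
scene cover [([340.0, 315.0], 0.71)]
scene cover_knob [([164.0, 172.0], 0.67)]
scene cover_lever_end [([194.0, 226.0], 0.5)]
scene flap_hinge [([151.0, 238.0], 0.64)]
scene flap_handle [([165.0, 175.0], 0.88)]
scene stay_pivot [([193.0, 224.0], 0.6), ([216.0, 195.0], 0.42)]
scene stay_tip [([200.0, 202.0],
[... 1009 characters left out ...]
r [([266.0, 184.0], 0.57), ([208.0, 132.0], 0.2)]
{'time_s': 1.8, 'qpos': array([-1.32962090e+00,  2.99924674e-01,  1.52102428e+00, -1.15813744e-05,
        1.32072121e+00, -6.65787049e-02]), 'joint_vel': array([ 0.00034555,  0.00092814,  0.00201277,  0.00117282, -0.0012257 ,
        0.00039737]), 'tau': array([-1.15273624e-04, -5.31656170e+01, -3.52914691e+01,  7.08663720e-02,
        2.12851691e-02, -6.18159049e-06]), 'ee_pos': array([ 0.16660465, -0.52413162,  0.20542176]), 'eef_rot': array([ 3.14158661e+00,  7.80858410e-05, -1.26303933e+00]), 'force': array([-0.41383844,  0.26433432, -0.74268658]), 'moment': array([-0.0677664 ,  0.01224689,  0.00589344]), 'grip_width': 0.093857176846676}
```

View pics/scene0.png

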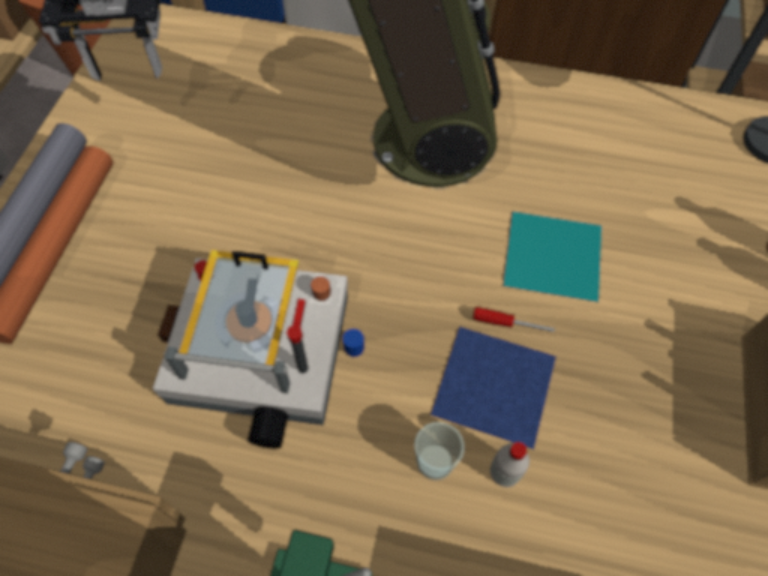

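View pics/top0.png

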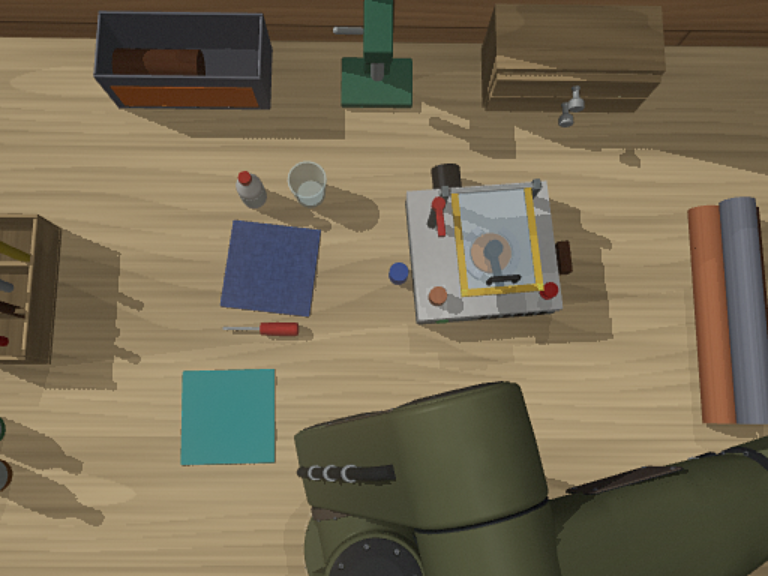

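```bash
python3 - <<'E'
from h import *
D=np.load("topd.npy")
def t(c,r,z): return wz("top",c,r,z).round(4)
print("hinge",t(328,125,.14),"handle",t(336,185,.1755),"piv",t(296,138,.19),"tip",t(295,158,.19))
for n,c,r,z in [("mat",154,278,.0),("mat2",181,176,0),("rivet",290,200,.07),("spool",368,192,.07),("tumb",206,131,0),("glue",169,131,0),("punch",173,219,0),("blk",374,173,0),("jar",266,184,0),("extr",325,174,0)]: print(n,t(c,r,z))
def s(c,r,z): return wz("scene",c,r,z).round(4)
print("scene: hinge",s(151,238,.14),"handle",s(165,175,.1755),"tip",s(200,202,.19),s(216,195,.19),"mat",s(329,256,0),s(370,168,0))
E
```

```text
hinge [ 0.6225 -0.2035  0.14  ] handle [ 0.4562 -0.2134  0.1755] piv [ 0.5715 -0.1138  0.19  ] tip [ 0.5203 -0.1108  0.19  ]
mat [0.2256 0.2601 0.    ]
mat2 [0.5128 0.1949 0.    ]
rivet [ 0.4346 -0.1094  0.07  ]
spool [ 0.4582 -0.3208  0.07  ]
tumb [0.647  0.1265 0.    ]
glue [0.6459 0.2337 0.    ]
punch [0.3891 0.2135 0.    ]
blk [ 0.5265 -0.3589  0.    ]
jar [ 0.4916 -0.048   0.    ]
extr [ 0.5223 -0.2175  0.    ]
scene: hinge [ 0.6118 -0.1975  0.14  ] handle [ 0.4706 -0.2071  0.1755] tip [ 0.527  -0.1065  0.19  ] [ 0.5025 -0.0777  0.19  ] mat [0.504  0.1986 0.    ] [0.2194 0.2721 0.    ]
```

The blue mat is at scene px (329,256) and top px (181,176). The turquoise one at top (154,278) is the look-alike: it is turquoise, and no tumbler, glue or punch stands near it. Next I'll refine the extractor pose.

```bash
python3 - <<'E'
from h import *
from scipy.optimize import minimize
im=cv2.imread("pics/top0.png")[:,:,::-1]; im=cv2.resize(im,(512,384),interpolation=cv2.INTER_AREA)
D=np.load("topd.npy")
f,cx,cy,T=cam("top"); v,u=np.mgrid[:384,:512]
P=np.stack([(u-cx)/f*D,(v-cy)/f*D,D,np.ones_like(D)],-1)@np.linalg.inv(T).T
P=P[...,:3]
box=(u>255)&(u<390)&(v>105)&(v<225)&(D>0)
deck=box&(abs(P[...,2]-.07)<.008)
c=P[deck][:,:2].astype(np.float32); print(deck.sum(),np.median(P[deck][:,2]))
print(cv2.minAreaRect(c*1000))
hsv=cv2.cvtColor(im,cv2.COLOR_RGB2HSV)
yel=box&(hsv[...,0]>18)&(hsv[...,0]<32)&(hsv[...,1]>150)&(P[...,2]>.12)&(P[...,2]<.165)
print("yellow",yel.sum(),np.median(P[yel][:,2]),cv2.minAreaRect((P[yel][:,:2]*1000).astype(np.float32)))
red=box&((hsv[...,0]<6)|(hsv[...,0]>174))&(hsv[...,1]>150)&(P[...,2]>.17)
q=P[red]; print("red",red.sum(),np.median(q[:,2]),cv2.minAreaRect((q[:,:2]*1000).astype(np.float32)))
blk=box&(hsv[...,2]<70)&(P[...,2]>.15)&(P[...,2]<.19)&(u>315)&(u<355)&(v>175)
q=P[blk];print("handle",blk.sum(),q.mean(0),cv2.minAreaRect((q[:,:2]*1000).astype(np.float32)))
m=(hsv[...,0]>105)&(hsv[...,0]<125)&(hsv[...,1]>80)&(u>135)&(u<225)&(v>135)&(v<220)&(P[...,2]<.02)
print("mat",cv2.minAreaRect((P[m][:,:2]*1000).astype(np.float32)))
E
```

```text
3804 0.07011161171619829
((553.9068603515625, -196.22581481933594), (289.5332336425781, 261.7803649902344), 5.107899188995361)
yellow 713 0.14375334790368055 ((525.8790283203125, -208.87173461914062), (180.44677734375, 140.5557098388672), 5.241542816162109)
red 130 0.1966279415763983 ((554.6847534179688, -102.97087860107422), (19.946367263793945, 63.09342575073242), 89.24778747558594)
handle 84 [ 0.45500113 -0.21215333  0.1738095 ] ((455.9423522949219, -212.94119262695312), (9.726838111877441, 51.09604263305664), 5.542850494384766)
mat ((506.6368408203125, 196.82778930664062), (167.23452758789062, 166.44735717773438), 83.62047576904297)
```

```bash
cat >> h.py <<'E'
Y=.091; O=np.array([.521,-.208,0])
def ex(p): return O+R.from_euler("z",Y).apply(np.array(p)/1000.)
def go(P):
    o=ctrl.get_obs(); r=R.from_euler("xyz",o["eef_rot"]); d=np.array(P)-o["ee_pos"]
    return (r.inv().apply(d)*100).round(2)
def st():
    o=ctrl.get_obs(); print(round(o["time_s"],2),"tcp",o["ee_pos"].round(4),"rpy",o["eef_rot"].round(3),"F",o["force"].round(1),"g",round(o["grip_width"],4),"q",o["qpos"].round(2)); return o
E
python3 -m inch '[0,0,-1,0,0,-0.17,1, 0,0,-1,0,0,-0.17,1, 0,0,-1,0,0,-0.17,1, 0,0,-1,0,0,-0.17,1, 0,0,-1,0,0,-0.17,1, 0,0,-1,0,0,-0.17,1, 0,0,-1,0,0,-0.17,1, 0,0,0,0,0,-0.164,1, 0,0,0,0,0,0,1]' 20
python3 -c "
from h import *
st(); print(go([.456,-.213,.25]))"
```

```text
time_s: 2.92
ee_pos: [0.1666, -0.5241, 0.2754]
eef_rot: [3.142, -0.0, 0.09]
force: [0.7, 0.1, -0.7]
grip_width: 0.0944
2.92 tcp [ 0.1666 -0.5241  0.2754] rpy [ 3.142 -0.     0.09 ] F [ 0.7  0.1 -0.7] g 0.0944 q [-1.33  0.26  1.41  0.    1.47 -1.42]
[ 31.62 -28.39   2.54]
```

```bash
python3 -m inch '[3.16,-2.84,0,0,0,0,0.4, 3.16,-2.84,0,0,0,0,0.4, 3.16,-2.84,0,0,0,0,0.4, 3.16,-2.84,0,0,0,0,0.4, 3.16,-2.84,0,0,0,0,0.4, 3.16,-2.84,0,0,0,0,0.4, 3.16,-2.84,0,0,0,0,0.4, 3.16,-2.84,0,0,0,0,0.4, 3.16,-2.84,1.25,0,0,0,0.4, 3.16,-2.84,1.25,0,0,0,0.4, 0,0,0,0,0,0,0.4,0,0,0,0,0,0,0.4]' 20
python3 - <<'E'
from h import *
st(); print(go([.456,-.213,.155]))
im,d=ctrl.camera("scene"); save("b.png",im,3,(80,100,260,290))
E
```

```text
time_s: 4.42
ee_pos: [0.4553, -0.213, 0.2506]
eef_rot: [3.141, 0.0, 0.089]
force: [0.3, -0.3, -0.9]
grip_width: 0.0377
4.42 tcp [ 0.4553 -0.213   0.2506] rpy [3.141 0.    0.089] F [ 0.3 -0.3 -0.9] g 0.0377 q [-0.51  0.16  1.59 -0.    1.39 -0.6 ]
[0.07 0.01 9.56]
```

View pics/b.png

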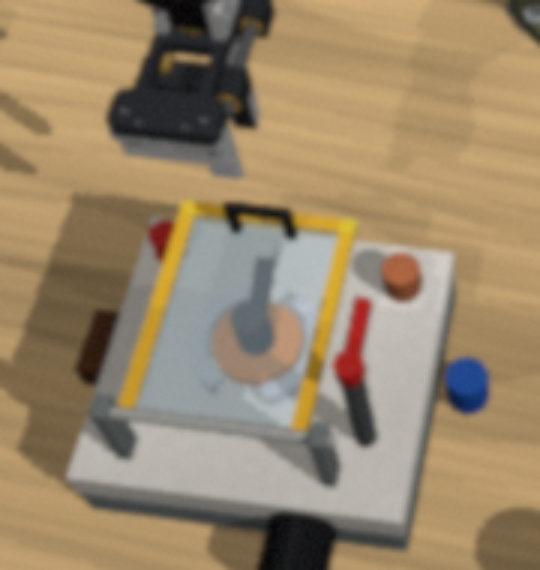

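The handle bar is at scene px (167,170), with the gripper above it. I'll descend and grip the bar.

```bash
python3 -m inch '[0,0,2.4,0,0,0,0.4, 0,0,2.4,0,0,0,0.4, 0,0,2.4,0,0,0,0.4, 0,0,2.3,0,0,0,0.4, 0,0,0,0,0,0,0.4, 0,0,0,0,0,0,0,0,0,0,0,0,0,0,0,0,0,0,0,0,0]' 15
python3 - <<'E'
from h import *
o=st()
# bar path
g=o["ee_pos"]+np.array([0,0,-0.0]); prev=None
for t in np.linspace(0,1.78,11):
    b=ex([100-165*np.cos(t)+32*np.sin(t),0,140+165*np.sin(t)+32*np.cos(t)])
    print(round(t,2),b.round(3))
E
```

```text
time_s: 5.48
ee_pos: [0.4557, -0.2128, 0.1561]
eef_rot: [3.141, -0.001, 0.091]
force: [-0.0, 1.2, 0.5]
grip_width: 0.0112
5.47 tcp [ 0.4557 -0.2128  0.1561] rpy [ 3.141e+00 -1.000e-03  9.100e-02] F [-0.   1.2  0.5] g 0.0112 q [-0.51  0.24  1.71  0.    1.18 -0.6 ]
0.0 [ 0.456 -0.214  0.172]
0.18 [ 0.465 -0.213  0.201]
0.36 [ 0.478 -0.212  0.228]
0.53 [ 0.495 -0.21   0.252]
0.71 [ 0.517 -0.208  0.272]
0.89 [ 0.542 -0.206  0.288]
1.07 [ 0.569 -0.204  0.3  ]
1.25 [ 0.598 -0.201  0.307]
1.42 [ 0.628 -0.198  0.308]
1.6 [ 0.658 -0.196  0.304]
1.78 [ 0.686 -0.193  0.295]
```

```bash
python3 -m inch '[0.4,0,-1.5,0,0,0,0, 0.5,0,-1.4,0,0,0,0, 0.6,0,-1.4,0,0,0,0, 0.7,0,-1.3,0,0,0,0, 0.8,0,-1.2,0,0,0,0, 0.9,0,-1.2,0,0,0,0, 1.1,0,-1.05,0,0,0,0, 1.1,0,-0.95,0,0,0,0, 1.2,0,-0.85,0,0,0,0, 1.3,0,-0.75,0,0,0,0, 1.3,0,-0.65,0,0,0,0, 1.4,0,-0.55,0,0,0,0]'
python3 - <<'E'
from h import *
o=st();b=ex([100-165*np.cos(1.07)+32*np.sin(1.07),0,140+165*np.sin(1.07)+32*np.cos(1.07)]);print(b-o["ee_pos"])
E
```

```text
time_s: 6.98
ee_pos: [0.5685, -0.2024, 0.2853]
eef_rot: [3.141, -0.001, 0.091]
force: [-0.6, -2.1, -0.1]
grip_width: 0.0094
6.97 tcp [ 0.5685 -0.2024  0.2853] rpy [ 3.141e+00 -1.000e-03  9.100e-02] F [-0.6 -2.1 -0.1] g 0.0094 q [-0.4   0.38  1.23 -0.    1.53 -0.49]
[ 0.00111667 -0.00116378  0.01479391]
```

```bash
python3 -m inch '[1.4,0,-0.4,0,0,0,0, 1.5,0,-0.3,0,0,0,0, 1.5,0,-0.1,0,0,0,0, 1.5,0,0,0,0,0,0, 1.5,0,0.15,0,0,0,0, 1.5,0,0.25,0,0,0,0, 1.4,0,0.4,0,0,0,0, 1.2,0,0.45,0,0,0,0, 0.3,0,0.1,0,0,0,0, 0,0,0,0,0,0,0,0,0,0,0,0,0,0]'
python3 - <<'E'
from h import *
st()
im,d=ctrl.camera("scene"); im2,_=ctrl.camera("top")
save("c.png",np.hstack([cv2.resize(im[90:290,80:280],(400,400)),cv2.resize(im2[80:280,240:440],(400,400))]),1)
E
```

```text
time_s: 8.35
ee_pos: [0.6828, -0.1921, 0.2799]
eef_rot: [-3.141, 0.007, 0.09]
force: [-30.2, -0.3, 7.3]
grip_width: 0.0124
8.35 tcp [ 0.6828 -0.1921  0.2799] rpy [-3.141  0.007  0.09 ] F [-30.2  -0.3   7.3] g 0.0124 q [-0.33  0.66  0.83 -0.    1.66 -0.41]
```

View pics/c.png

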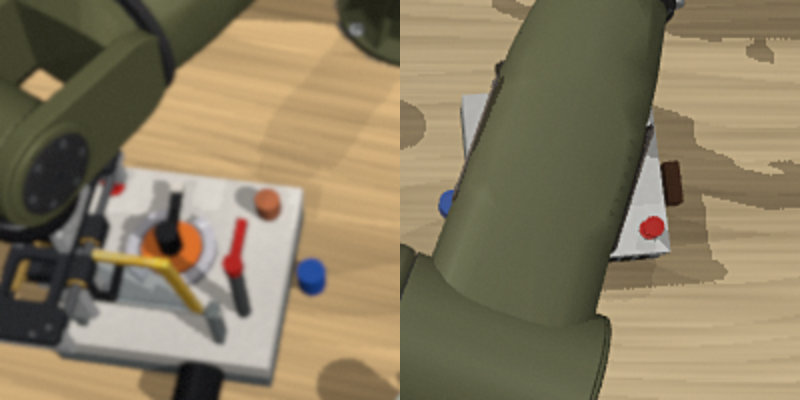

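The flap is up against its stop. I'll ease off, open slightly and slide up off the bar.

```bash
python3 -m inch '[-0.3,0,0,0,0,0,0, -0.2,0,0,0,0,0,0, 0,0,0,0,0,0,0.16, 0,0,0,0,0,0,0.16, 0,0,0,0,0,0,0.16]'
python3 -c "
from h import *
st()"
```

```text
time_s: 9.07
ee_pos: [0.6807, -0.1918, 0.2778]
eef_rot: [-3.141, 0.0, 0.091]
force: [-0.3, 0.4, -0.1]
grip_width: 0.0151
9.07 tcp [ 0.6807 -0.1918  0.2778] rpy [-3.141  0.     0.091] F [-0.3  0.4 -0.1] g 0.0151 q [-0.33  0.65  0.85  0.    1.64 -0.42]
```

```bash
python3 -m inch '[0,0,-1,0,0,0,0.16, 0,0,-1.5,0,0,0,0.16, 0,0,-1.5,0,0,0,0.16, 0,0,-1.5,0,0,0,0.16, 0,0,-1.5,0,0,0,0.16, 0,0,-1,0,0,0,0.16, 0,0,0,0,0,0,0.16]'
python3 -c "
from h import *
st();print(go(ex([0,150,350])))"
```

```text
time_s: 9.95
ee_pos: [0.6807, -0.1921, 0.3589]
eef_rot: [3.141, -0.001, 0.091]
force: [-0.2, 1.0, -0.1]
grip_width: 0.0152
9.95 tcp [ 0.6807 -0.1921  0.3589] rpy [ 3.141e+00 -1.000e-03  9.100e-02] F [-0.2  1.  -0.1] g 0.0152 q [-0.33  0.67  0.64 -0.    1.83 -0.42]
[-16.05 -14.87   0.86]
```

```bash
python3 -m inch '[-3.2,-2,0,0,0,0,0, -3.2,-3,0,0,0,0,0, -3.2,-3,0,0,0,0,0, -3.2,-3,0,0,0,0,0, -3.2,-2,0,0,0,0,0, 0,0,0,0,0,0.185,0, 0,0,0,0,0,0.185,0, 0,0,0,0,0,0.185,0, 0,0,0,0,0,0.185,0, 0,0,0,0,0,0.185,0, 0,0,0,0,0,0.185,0, 0,0,0,0,0,0.185,0, 0,0,0,0,0,0.185,0, 0,0,0,0,0,0.178,0,0,0,0,0,0,0,0]'
python3 -c "
from h import *
st();print(go(ex([25,132,172])))"
```

```text
time_s: 11.82
ee_pos: [0.5093, -0.0771, 0.3576]
eef_rot: [3.141, 0.0, -1.566]
force: [0.5, 0.3, 0.1]
grip_width: 0.0005
11.82 tcp [ 0.5093 -0.0771  0.3576] rpy [ 3.141  0.    -1.566] F [0.5 0.3 0.1] g 0.0005 q [-0.22  0.15  1.35 -0.    1.64  1.34]
[-0.27 -2.48 18.55]
```

```bash
python3 -m inch '[-0.1,-0.8,3,0,0,0,0, -0.1,-0.8,3,0,0,0,0, -0.1,-0.9,3,0,0,0,0, 0,0,3,0,0,0,0, 0,0,3,0,0,0,0, 0,0,2,0,0,0,0, 0,0,1.5,0,0,0,0, 0,0,0,0,0,0,0]'
python3 - <<'E'
from h import *
o=st()
p=o["ee_pos"]
for q in [(25,118.5),(20.2,103.4),(20,95),(22.5,85.5),(27,77),(33.7,69.2),(42,64),(52,60)]:
    e=ex([*q,172]); print(q,np.round([-(e-p)[1]*100,-(e-p)[0]*100],2)); p=e
im,d=ctrl.camera("scene"); im2,_=ctrl.camera("top")
save("d.png",np.hstack([cv2.resize(im[90:290,80:280],(400,400)),cv2.resize(im2[80:280,240:440],(400,400))]),1)
E
```

```text
time_s: 12.82
ee_pos: [0.5341, -0.074, 0.1722]
eef_rot: [3.14, 0.0, -1.565]
force: [0.3, 0.0, 0.7]
grip_width: -0.0
12.82 tcp [ 0.5341 -0.074   0.1722] rpy [ 3.14   0.    -1.565] F [0.3 0.  0.7] g -0.0 q [-0.21  0.31  1.59  0.    1.24  1.36]
(25, 118.5) [ 1.37 -0.11]
(20.2, 103.4) [1.55 0.34]
(20, 95) [ 0.84 -0.06]
(22.5, 85.5) [ 0.92 -0.34]
(27, 77) [ 0.81 -0.53]
(33.7, 69.2) [ 0.72 -0.74]
(42, 64) [ 0.44 -0.87]
(52, 60) [ 0.31 -1.03]
```

View pics/d.png

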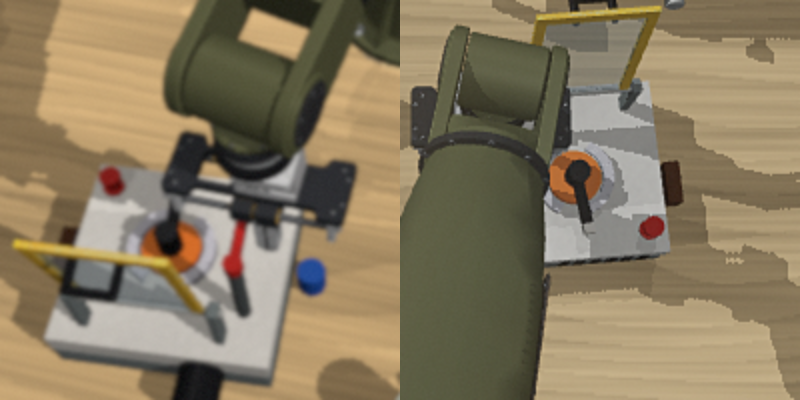

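The flap stays up by itself and the closed fingers are beside the red arm. Swinging the stay.

```bash
python3 -m inch '[1.37,0,0,0,0,0,0, 0.8,0.2,0,0,0,0,0, 0.75,0.15,0,0,0,0,0, 0.84,-0.06,0,0,0,0,0, 0.92,-0.34,0,0,0,0,0, 0.81,-0.53,0,0,0,0,0, 0.72,-0.74,0,0,0,0,0, 0.44,-0.87,0,0,0,0,0, 0.31,-1.03,0,0,0,0,0, 0,-0.3,0,0,0,0,0, 0,0,0,0,0,0,0]'
python3 - <<'E'
from h import *
o=st(); print((R.from_euler("z",-Y).apply(o["ee_pos"]-O)*1000).round(1))
E
```

```text
time_s: 14.3
ee_pos: [0.5653, -0.1428, 0.1723]
eef_rot: [3.127, 0.002, -1.566]
force: [-46.6, 5.8, 18.1]
grip_width: 0.0004
14.3 tcp [ 0.5653 -0.1428  0.1723] rpy [ 3.127e+00  2.000e-03 -1.566e+00] F [-46.6   5.8  18.1] g 0.0004 q [-0.31  0.41  1.45 -0.    1.29  1.26]
[ 50.1  60.9 172.3]
```

```bash
python3 -m inch '[0,0.6,0,0,0,0,0, 0,1,0,0,0,0,0, 0,1.5,0,0,0,0,0, 0,1.5,-2,0,0,0,0.3, 0,0.5,-3,0,0,0,0.7, 2,0.5,-1,0,0,0,0.7, 5,0,0,0,0,0,0.8, 0,0,0,0,0,0,0.8]'
python3 - <<'E'
from h import *
st()
im,d=ctrl.camera("scene"); im2,D=ctrl.camera("top")
save("e.png",np.hstack([cv2.resize(im[90:290,80:280],(400,400)),cv2.resize(im2[80:280,240:440],(400,400))]),1)
for l,z in [("cover_knob",.109),("cover_lever_end",.098),("stay_tip",.19),("port",.07)]:
  for n in("scene","top"):
    for x in ctrl.place_of(n,l)[:2]: print(l,n,np.round(x["centre"]),round(x["score"],2),wz(n,*x["centre"],z).round(4))
E
```

```text
time_s: 15.3
ee_pos: [0.514, -0.2161, 0.2328]
eef_rot: [-3.141, -0.001, -1.57]
force: [-0.5, 0.8, -0.5]
grip_width: 0.0472
15.3 tcp [ 0.514  -0.2161  0.2328] rpy [-3.141e+00 -1.000e-03 -1.570e+00] F [-0.5  0.8 -0.5] g 0.0472 q [-0.46  0.3   1.46 -0.    1.38  1.11]
cover_knob scene [166. 208.] 0.6 [ 0.5187 -0.2012  0.109 ]
cover_knob top [324. 171.] 0.58 [ 0.5065 -0.1972  0.109 ]
cover_lever_end scene [169. 183.] 0.92 [ 0.4461 -0.2192  0.098 ]
cover_lever_end top [314. 133.] 0.31 [ 0.613  -0.1737  0.098 ]
stay_tip scene [288. 307.] 0.74 [0.7082 0.1203 0.19  ]
stay_tip scene [170. 220.] 0.71 [ 0.5824 -0.1565  0.19  ]
stay_tip top [311. 134.] 0.72 [ 0.5822 -0.1513  0.19  ]
stay_tip top [267. 181.] 0.21 [ 0.4628 -0.0419  0.19  ]
port scene [165. 214.] 0.84 [ 0.5177 -0.2107  0.07  ]
port top [327. 170.] 0.62 [ 0.519  -0.2117  0.07  ]
```

View pics/e.png

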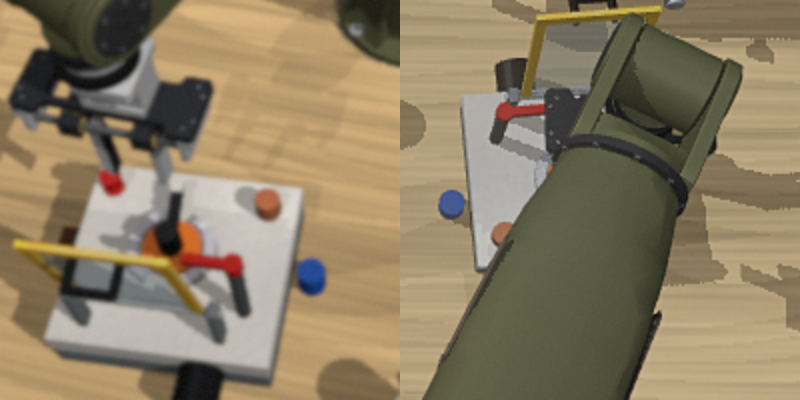

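```bash
python3 - <<'E'
from h import *
print(wz("top",329,166,.121),wz("scene",164,207.5,.121)); print(go([.5195,-.2095,.1]))
E
```

```text
[ 0.51723877 -0.20719361  0.121     ] [ 0.52469505 -0.20091388  0.121     ]
[-0.38 -0.52 13.3 ]
```

```bash
python3 -m inch '[-0.4,-0.3,2,0,0,0,0.6, -0.36,-0.3,2.5,0,0,0,0.6, 0,0,2.5,0,0,0,0.6, 0,0,2.5,0,0,0,0.6, 0,0,2,0,0,0,0.6, 0,0,1.7,0,0,0,0.6, 0,0,0,0,0,0,0.6, 0,0,0,0,0,0,0, 0,0,0,0,0,0,0, 0,0,0,0,0,0,0, 0,0,0,0,0,0,0, 0,0,0,0,0,0,0]' 45
python3 - <<'E'
from h import *
st()
E
```

```text
time_s: 17.3
ee_pos: [0.5203, -0.2063, 0.1013]
eef_rot: [-3.141, -0.0, -1.567]
force: [-0.1, -0.4, 2.3]
grip_width: 0.0295
17.3 tcp [ 0.5203 -0.2063  0.1013] rpy [-3.141 -0.    -1.567] F [-0.1 -0.4  2.3] g 0.0295 q [-0.44  0.43  1.6  -0.    1.11  1.12]
```

```bash
python3 -m inch '[0,0,0,0,0,-0.12,0, 0,0,0,0,0,-0.12,0, 0,0,0,0,0,-0.12,0, 0,0,0,0,0,-0.12,0, 0,0,0,0,0,-0.12,0, 0,0,0,0,0,-0.12,0,0,0,0,0,0,0,0]'
python3 - <<'E'
from h import *
st(); print(ctrl.get_obs()["moment"].round(2))
E
```

```text
time_s: 18.18
ee_pos: [0.5202, -0.2061, 0.1011]
eef_rot: [-3.141, -0.0, -0.848]
force: [1.4, 0.2, 3.3]
grip_width: 0.0293
18.18 tcp [ 0.5202 -0.2061  0.1011] rpy [-3.141 -0.    -0.848] F [1.4 0.2 3.3] g 0.0293 q [-0.44  0.43  1.6   0.    1.11  0.4 ]
[-0.04 -0.03 -0.01]
```

```bash
python3 -m inch '[0,0,0,0,0,-0.12,0, 0,0,0,0,0,-0.12,0, 0,0,0,0,0,-0.12,0, 0,0,0,0,0,-0.12,0, 0,0,0,0,0,-0.12,0, 0,0,0,0,0,-0.12,0,0,0,0,0,0,-0.06,0,0,0,0,0,0,0,0,0,0,0,0,0,0,0]'
python3 - <<'E'
from h import *
st(); print(ctrl.get_obs()["moment"].round(2))
im,d=ctrl.camera("scene"); im2,D=ctrl.camera("top")
save("f.png",np.hstack([cv2.resize(im[90:290,80:280],(400,400)),cv2.resize(im2[80:280,240:440],(400,400))]),1)
E
```

```text
time_s: 19.3
ee_pos: [0.5202, -0.2061, 0.101]
eef_rot: [3.142, -0.0, -0.07]
force: [0.2, -1.3, 2.7]
grip_width: 0.029
19.3 tcp [ 0.5202 -0.2061  0.101 ] rpy [ 3.142 -0.    -0.07 ] F [ 0.2 -1.3  2.7] g 0.029 q [-0.44  0.43  1.6   0.    1.11 -0.37]
[-0.15 -0.12 -0.02]
```

View pics/f.png

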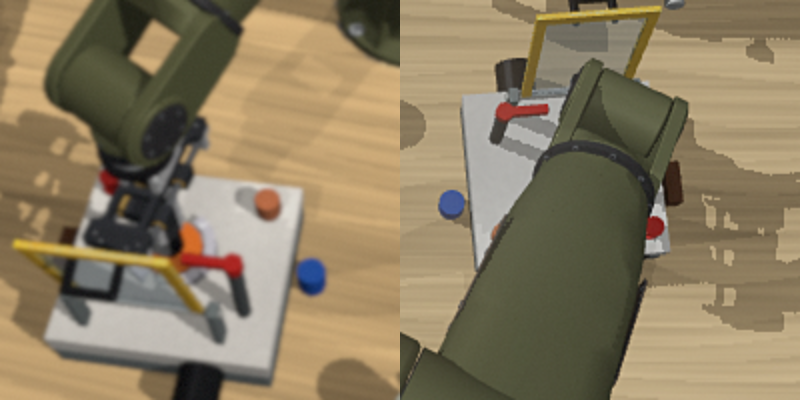

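```bash
python3 -m inch '[0,0,0,0,0,-0.05,0, 0,0,0,0,0,0,0, 0,0,-0.3,0,0,0,0, 0,0,-0.4,0,0,0,0, 0,0,-0.5,0,0,0,0,0,0,0,0,0,0,0]'
python3 - <<'E'
from h import *
st(); print(ctrl.get_obs()["moment"].round(2))
E
```

```text
time_s: 20.15
ee_pos: [0.5201, -0.2059, 0.1131]
eef_rot: [-3.141, 0.0, -0.018]
force: [-0.4, 0.3, 1.2]
grip_width: 0.0292
20.15 tcp [ 0.5201 -0.2059  0.1131] rpy [-3.141  0.    -0.018] F [-0.4  0.3  1.2] g 0.0292 q [-0.44  0.41  1.59  0.    1.14 -0.43]
[-0.03 -0.14  0.01]
```

```bash
python3 -m inch '[0,0,-0.8,0,0,0,0, 0,0,-1.5,0,0,0,0, 0,0,-2,0,0,0,0, 0,0,-2,0,0,0,0, 0,0,-2,0,0,0,0, 0,0,-2,0,0,0,0, 0,0,-1,0,0,0,0, -2,0,0,0,0,0,0, -2,0,0,0,0,0,0,0,0,0,0,0,0,0]'
python3 - <<'E'
from h import *
st()
im,d=ctrl.camera("scene"); save("g.png",im[60:290,60:340],2.5); np.save("gd.npy",d)
for l in ["cover","cover_lever_end","cover_lug"]: print(l,[(np.round(x["centre"]),x["score"]) for x in ctrl.place_of("scene",l)[:2]])
E
```

```text
time_s: 21.4
ee_pos: [0.4796, -0.2054, 0.2264]
eef_rot: [3.142, -0.0, -0.018]
force: [0.1, -0.3, -0.9]
grip_width: 0.029
21.4 tcp [ 0.4796 -0.2054  0.2264] rpy [ 3.142 -0.    -0.018] F [ 0.1 -0.3 -0.9] g 0.029 q [-0.47  0.22  1.57  0.    1.35 -0.46]
cover [(array([162., 177.]), 0.98)]
cover_lever_end []
cover_lug [(array([166., 154.]), 0.87)]
```

View pics/g.png

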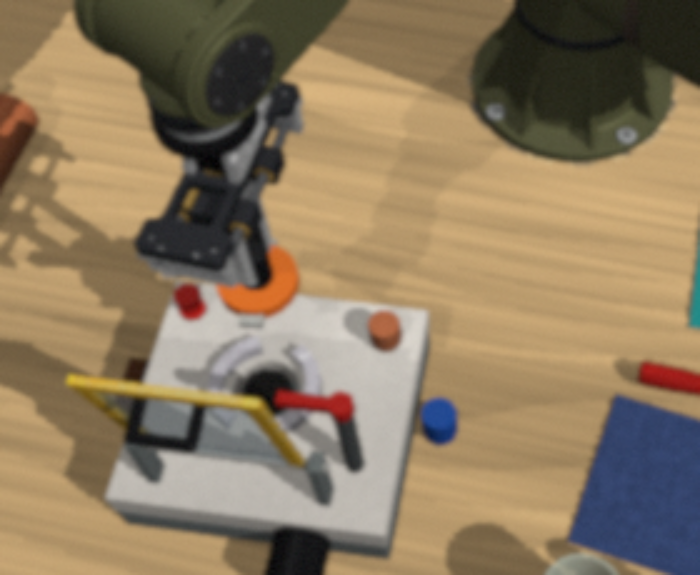

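```bash
python3 -m inch '[0,-2,0,0,0,0,0, 0,-3.5,0,0,0,0,0, 0,-3.5,0,0,0,0,0, 0.2,-3.5,0,0,0,0,0, 0.2,-3.5,0,0,0,0,0, 0.2,-3.5,0,0,0,0,0, 0.2,-3.5,0,0,0,0,0, 0.2,-3.5,0,0,0,0,0, 0.2,-3.5,0,0,0,0,0, 0.2,-3.5,0,0,0,0,0, 0.2,-3.5,0,0,0,0,0, 0.2,-2,0,0,0,0,0, 0,-1,0,0,0,0,0, 0,0,0,0,0,0,0]'
python3 - <<'E'
from h import *
st();print(go([.508,.197,.046]))
im,d=ctrl.camera("scene"); im2,D=ctrl.camera("top")
save("h.png",np.hstack([cv2.resize(im[130:330,240:440],(400,400)),cv2.resize(im2[80:280,100:300],(400,400))]),1)
f,cx,cy,T=cam("top")
E
```

```text
time_s: 23.35
ee_pos: [0.5048, 0.1943, 0.2258]
eef_rot: [3.141, 0.0, -0.017]
force: [0.1, -1.1, -2.3]
grip_width: 0.0293
23.35 tcp [0.5048 0.1943 0.2258] rpy [ 3.141  0.    -0.017] F [ 0.1 -1.1 -2.3] g 0.0293 q [ 0.3   0.26  1.52 -0.    1.36  0.32]
[ 0.32 -0.28 17.98]
```

View pics/h.png

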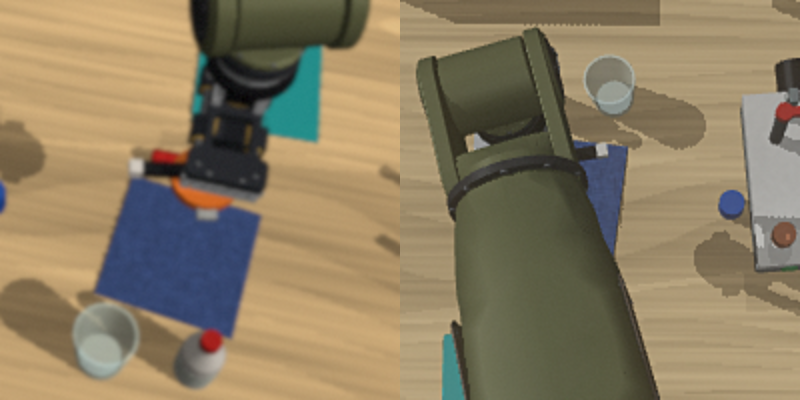

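```bash
python3 -m inch '[0.3,-0.3,2,0,0,0,0, 0,0,2.5,0,0,0,0, 0,0,2.5,0,0,0,0, 0,0,2.5,0,0,0,0, 0,0,2.5,0,0,0,0, 0,0,2.5,0,0,0,0, 0,0,1.5,0,0,0,0, 0,0,0.8,0,0,0,0, 0,0,0,0,0,0,0, 0,0,0.3,0,0,0,0, 0,0,0.3,0,0,0,0,0,0,0,0,0,0,0]'
python3 -c "
from h import *
st()"
```

```text
time_s: 24.95
ee_pos: [0.5079, 0.1972, 0.0519]
eef_rot: [3.142, 0.0, -0.017]
force: [-0.7, -0.5, -2.4]
grip_width: 0.0293
24.95 tcp [0.5079 0.1972 0.0519] rpy [ 3.142  0.    -0.017] F [-0.7 -0.5 -2.4] g 0.0293 q [0.3  0.47 1.68 0.   1.   0.32]
```

```bash
python3 -m inch '[0,0,0.2,0,0,0,0, 0,0,0.2,0,0,0,0, 0,0,0.1,0,0,0,0,0,0,0,0,0,0,0]'
python3 -m inch '[0,0,0.1,0,0,0,0, 0,0,0,0,0,0,0]'
python3 -m inch '[0,0,0.1,0,0,0,0, 0,0,0,0,0,0,0]'
```

```text
time_s: 25.45
ee_pos: [0.5079, 0.1971, 0.0469]
eef_rot: [3.142, 0.0, -0.017]
force: [-0.2, -1.0, -2.4]
grip_width: 0.0293
time_s: 25.7
ee_pos: [0.508, 0.1972, 0.0459]
eef_rot: [-3.142, 0.0, -0.017]
force: [-0.2, -0.0, -1.8]
grip_width: 0.0295
time_s: 25.95
ee_pos: [0.5081, 0.1972, 0.0457]
eef_rot: [-3.142, -0.0, -0.017]
force: [-4.1, -0.4, 8.0]
grip_width: 0.0292
```

Contact felt. I'll release and retreat straight up.

```bash
python3 -m inch '[0,0,-0.1,0,0,0,0, 0,0,0,0,0,0,0.36, 0,0,0,0,0,0,0.45, 0,0,0,0,0,0,0.55, 0,0,0,0,0,0,0.6, 0,0,-1,0,0,0,0.6, 0,0,-2,0,0,0,0.6, 0,0,-3,0,0,0,0.6, 0,0,-4,0,0,0,0.6, 0,0,-4,0,0,0,0.6, -4,0,-2,0,0,0,0.6, -5,0,0,0,0,0,0.6, -5,0,0,0,0,0,0.6, 0,0,0,0,0,0,0.6]'
python3 - <<'E'
from h import *
st()
im,d=ctrl.camera("scene"); im2,D=ctrl.camera("top")
save("i.png",np.vstack([im[100:340,80:440],]),2)
for n in("scene","top"):
  for l,z in [("cover",.004),("cover_knob",.054),("mat",0),("stay_tip",.19),("flap_handle",.297),("tumbler",0),("glue",0),("punch",0),("rivet_tin",.07),("spool",.07),("edge_block",0),("snap_jar",0)]:
    for x in ctrl.place_of(n,l)[:2]: print(n,l,round(x["score"],2),wz(n,*x["centre"],z).round(3))
E
```

```text
time_s: 27.7
ee_pos: [0.3661, 0.1997, 0.2071]
eef_rot: [-3.141, -0.002, -0.015]
force: [0.7, 0.5, 0.4]
grip_width: 0.0563
27.7 tcp [0.3661 0.1997 0.2071] rpy [-3.141e+00 -2.000e-03 -1.500e-02] F [0.7 0.5 0.4] g 0.0563 q [ 0.41 -0.    1.87  0.    1.28  0.43]
scene cover 0.86 [0.508 0.201 0.004]
scene cover_knob 0.74 [0.499 0.2   0.054]
scene cover_knob 0.33 [0.418 0.214 0.054]
scene mat 0.95 [0.508 0.205 0.   ]
scene mat 0.79 [0.223 0.275 0.   ]
scene stay_tip 0.67 [ 0.583 -0.154  0.19 ]
scene stay_tip 0.27 [ 0.577 -0.105  0.19 ]
scene flap_handle 0.6 [ 0.684 -0.19   0.297]
scene tumbler 0.78 [0.652 0.124 0.   ]
scene glue 0.95 [0.651 0.232 0.   ]
scene glue 0.59 [ 0.485 -0.04   0.   ]
scene punch 0.61 [0.387 0.217 0.   ]
scene punch 0.27 [0.483 0.203 0.   ]
scene rivet_tin 0.63 [ 0.434 -0.108  0.07 ]
scene rivet_tin 0.15 [0.534 0.194 0.07 ]
scene spool 0.52 [ 0.449 -0.305  0.07 ]
scene edge_block 0.66 [ 0.523 -0.355  0.   ]
scene snap_jar 0.49 [ 0.484 -0.038  0.   ]
top cover 0.73 [0.513 0.195 0.004]
top cover_knob 0.91 [0.514 0.202 0.054]
top mat 0.78 [0.513 0.198 0.   ]
top mat 0.6 [0.643 0.231 0.   ]
top stay_tip 0.52 [ 0.575 -0.154  0.19 ]
top stay_tip 0.31 [ 0.493 -0.184  0.19 ]
top flap_handle 0.59 [ 0.679 -0.197  0.297]
top tumbler 0.72 [0.645 0.122 0.   ]
top glue 0.65 [0.652 0.231 0.   ]
top punch 0.55 [0.387 0.21  0.   ]
top punch 0.54 [ 0.542 -0.215  0.   ]
top rivet_tin 0.44 [ 0.447 -0.112  0.07 ]
top spool 0.5 [ 0.45 -0.32  0.07]
top edge_block 0.64 [ 0.532 -0.36   0.   ]
```

View pics/i.png

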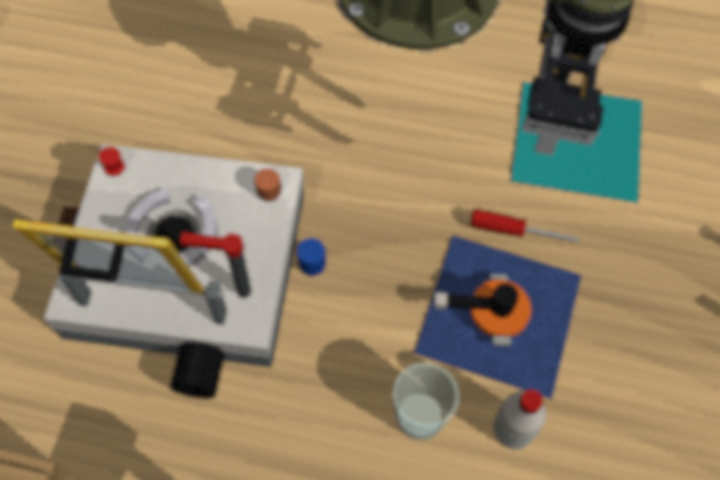

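The cover stands upright at the centre of the blue mat, crop px (500,308). The flap is up with the stay across it, and everything else is undisturbed.

```bash
python3 -c "
from h import *
print(ctrl.hand_in())"
```

```text
the job is handed in; nothing more can be done
None
```

I finished every step and handed the job in at about 28 s of the 61 s allowed. `hand_in` gives no verdict, so success isn't confirmed.

**What I did:**
- Raised the flap by its handle to the stop.
- Swung the stay across with closed fingers until it stopped.
- Gripped the cover's knob and turned it about 1.55 rad counter-clockwise.
- Lifted the cover out, lowered it onto the blue mat until I felt contact, then released and backed away.

**Last checks:**
- **Cover:** it looks upright and is within about 1 cm of the mat's middle on both cameras.
- **Flap and stay:** the flap is leaning back, with the stay pointing straight across in front of it.
- **Bystanders:** each was found within about 15 mm of its first position, which is about how far the measurements scatter. The jar was seen only by the scene camera this time.
- **Gripper:** it is clear of everything, and the last force reading was under 1 N.

**What was off:**
- **High contact forces:** pushing the flap and the stay against their stops read about 30 N and 47 N at the wrist. The 47 N was fingertip contact. That is above the 40 N limit, which I took to cover only the arm and gripper body. It is below the 120 N wrist limit.
- **Camera disagreement:** the two cameras differed by 5–15 mm on some points, such as the knob and the mat's centre, so I used values in between.
- **Not measured directly:** I took the cover's turn from the tool's rotation, because the lever was hidden under the gripper. The cover then lifted out without resistance.

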